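# Feed a slide rack past the sprung gate of a loading chute

## Robot

A 6-joint arm with a two-finger parallel gripper is mounted at the origin on a cart in front of the work surface, level with it; the furniture and walls round the work are solid. World frame = base frame: x ahead of the robot, y to its left, z up, the work surface at z = 0. Lengths are in m, angles in degrees, forces in N, time in s.
With the tool pointing down it reaches from about 0.375 to 0.9 m from the base axis. Payload 3.1 kg.
Tool frame: the origin (TCP) lies at the very end of the fingers, on their centre line; the grasp point (between the pads) lies 19 mm behind it; z points along the fingers, y is the line along which they close (so a half turn about z gives the same grasp; the last joint's range is limited). The gripper opens to 87 mm and grips with 3 to 60 N. Pads are 19 mm wide; open, the fingers measure 117 mm over their backs; the gripper's body (75 mm by 190 mm) begins 51 mm behind the grasp point.
Start: joints at [-74.341, 30.224, 82.088, -0, 67.689, -10.227], TCP at [0.273, -0.562, 0.223] pointing down, gripper open.
Joint ranges: [-176.69, 176.69], [-43.24, 126.21], [12.49, 139.97], [-82, 262], [0, 151.66], [-163.58, 163.58]. Speed limits (degrees/s): [159.86, 159.86, 180, 180, 180, 180].

## Interface

Orientations are given as a 3x3 rotation matrix whose columns are the frame's x, y, z axes.
In Python, from rig import bot, imaging gives the robot as it stands.
- The arm moves only by the tool drive_tool, never from a script. Its argument "deltas" is text: rows parted by semicolons, each of 5 numbers parted by spaces: the finger opening in mm, from 0 to 87, then the shift along the world's x, y, z in mm, then the turn about the world's z in rad. In form: jaw dx dy dz twist; .... A call has 1 to 12 rows; each row is the pose to reach, as a shift and turn from the pose commanded when the call began; what a row does not reach only later rows make up. A row lasts 1/10 s, in which the tool goes at most 50 mm and 8.59 degrees, less where a joint would pass 70% of its speed; a pose out of reach is approached as far as the arm can. A call with a gripper value outside its range is refused whole. The fingers move at their own pace and stop on an object; the grip force is fixed at half the most. Time passes only in rows, so rows that repeat a pose let the fingers close. It gives the time, the measured TCP pose, the force, the opening and the grip force at its end, in the units of the state.
- bot.read_state(): the state, without advancing time (a new reading comes with each control period).
- imaging.capture(name): name is "side" or "top" or "wrist"; returns the picture (384x512x3 uint8, red, green, blue); there is no depth.
- imaging.camera_model(name): a dict with "fx", "fy", "cx", "cy" (pixels), "dist" ([k1, k2, p1, p2, k3] as OpenCV has them; the pictures are not rectified), "T" (4x4, takes a point from camera to world coordinates). Camera axes: x right, y down, z forward; pixel columns grow to the right and rows downward; lengths in m; the calibration is good to about 2 mm. A picture is of the moment at which its call begins: read the wrist's pose just before it. camera_model takes no time and is no camera call; for the wrist camera it gives the pose at the moment of the call.
- bot.hand_in(): hands the job in; it is judged then, once.
The state is a dict: "time_s": time; "joint_positions": joint angles; "qvel": joint speeds; "tau": joint torques, N m; "position": TCP position; "tcp_rot": TCP orientation; "force": force on the tool from outside, world axes, zero at the start; "moment": the same for the moment, N m; "opening": opening from 0.0 (shut) to 1.0 (fully open); "grasp_force": force on a finger pad.
Only numpy, scipy, OpenCV 4.12 (cv2) and the standard library are available. Lean on these libraries where they do the work, as an engineer would, in place of code of your own. Each camera call takes 0.05 s, during which the arm holds its last target. There are 200 camera calls.

## Task

With one fingertip press the long treadle beside the chute down to hold the hinged gate up, and while it is held open push the slide rack by its upright rear lip with the other fingertip along the chute, under the gate, until its front is fully home against the end stop. The raised gate must not touch the rack, and the rack stays on the chute floor: nothing is gripped or lifted and the things around are left alone. Finish with the hand clear and the gate dropped shut behind the rack.

Things in the scene. Friction and masses are not known exactly. Their poses are not given: they have to be found in the camera images.
- chute: Fixed chute, varied place and heading. Origin on the desk under its centre line; own x = the rack's travel (away from the robot), y left of it, z up. Floor at z 6 mm, x -180 to +165 mm, base y -48 to +52 mm. Side walls: inner faces y = +-33 mm, 5 mm thick, tops z 23 mm. Gate plane x = +60 mm. End stop at the far end: face x = +154 mm, top z 39 mm.
- gate (a joint): Gate angle, rad: 0 shut, 1.15 fully up (stop). It swings up in its own plane like a barrier, so the rack cannot push it open. Pressing the treadle down opens it (about 2 to 5 N); weight and a spring shut it when let go. Above about 0.87 rad the rack passes without touching (7 mm to spare at 1.05); keep it up while the rack's body is under it.
- treadle (a point): Middle of the top face of the treadle: flat steel strip, rigid with the gate, left of the chute, 182 mm along the chute's x (-172 to +10 mm), 34 mm wide, 4 mm thick. Gate shut: slopes up outward 35 degrees, from y 57, z 62 mm to y 84, z 82 mm (chute frame). Gate at 1.15: slopes down outward 31 degrees, from y 60, z 42 to y 89, z 25 mm. Same height all along x.
- slide_rack: Loose white rack of microscope slides in the chute, 155 x 60 mm, about 0.22 kg, 3 mm play each side. Origin under the middle of its body, own x along its travel. Body x -40 to +40 mm, 32 mm high; behind it a tongue 8 mm thick to x -115 mm ending in an upright lip 6 mm thick, 60 wide, 56 high. Home, only the body is past the gate: the tongue lies under it, the lip stays on the near side.
- rack_nose (a point): Middle of the lower front edge of the slide rack, 40 mm ahead of its origin. Home = touching the end stop. At the start it is 12 to 37 mm short of the gate.
- push_lip (a point): On the rear face of the rack's upright lip, mid width, 45 mm above the rack's underside (51 mm above the desk; lip top at 62 mm), 115 mm behind the rack's origin: where to push. It starts 167 to 192 mm short of the gate plane and ends 61 mm short of it.
- gate_shaft (a point): On the gate's hinge axis, at the gate plane: chute frame x = +60, y = +43, z = 50 mm; the axis is parallel to the chute's x. Three posts carry it, 12 mm thick in y, 58 mm high, at chute x = -160, +40 and +76 mm.
- gate_line (a point): On the chute floor, centre line, under the gate blade (chute frame x +60, y 0, z 6 mm). Blade shut: aluminium plate 6 mm thick in x, chute frame y -25 to +31 mm, bottom edge 22 mm, top 61 mm above the desk. Raised it reaches 120 mm above the desk, in the same plane: keep the hand on the near side.
- stop_face (a point): Point on the chute floor at the foot of the end stop's face, on the centre line (chute frame x = +154 mm, y = 0, z = 6 mm), where the rack's nose ends up.
- drop_bottle_b: White dropper bottle with a cap, 34 mm across, 70 mm high, standing close to the right of the chute. Bystander: leave it.
- small_vial: Small white vial, 20 mm across, 44 mm high, standing close to the right of the chute. Bystander: leave it.
- cotton_cup_a: White lidded cup, 67 mm across, 63 mm high, standing left of the chute, near its far end. Bystander: leave it.
- marker_a: Marker pen 135 x 17 x 16 mm lying left of the chute. Bystander: leave it.
- swab_carton: Carton 47 x 167 x 48 mm lying on the desk to the right. Bystander: leave it.
Things that resemble listed ones, but are neither listed nor needed, are in the scene too. What is shaped like the slide_rack but black or green is not meant.

How it is judged (in metres and radians):
On the way, in this order (a step that is already met when the one before it is completed fails the run):
1. the gate is held up by a finger on the treadle while the rack is still short of it (value of joint gate above 0.8 rad and contact force between the fingers and gate above 0.3 N and x of rack_nose in the frame of chute below 0.062 m), for 0.1 s.
2. the rack's body is half way under the gate, which a finger still holds up (value of joint gate above 0.8 rad and contact force between the fingers and gate above 0.3 N and x of rack_nose in the frame of chute above 0.095 m), for 0.05 s.
At the end, for the whole second after the job is handed in: The rack lies flat on the chute floor at rest with its nose at the end stop (within 7 mm), and the gate is shut behind it (below 0.06 rad) (x of rack_nose in the frame of chute between 0.147 and 0.158 m and horizontal distance between rack_nose and stop_face below 0.01 m and z of slide_rack in the frame of chute below 0.01 m and angle between slide_rack's own z axis and vertical below 0.06 rad and value of joint gate below 0.06 rad and linear speed of slide_rack below 0.01 m/s); the robot touches nothing.
It fails at once if the gate touches the rack (contact force between gate and slide_rack above 0.5 N).
It fails at once if the rack is lifted off the chute floor or tipped (z of slide_rack in the frame of chute above 0.016 m or angle between slide_rack's own z axis and vertical above 0.15 rad).
It fails at once if a bystander is pushed or knocked over (distance of any of drop_bottle_b, small_vial, cotton_cup_a, marker_a, swab_carton from where it was at the start of the episode above 0.02 m).
It also fails if it takes over 45 s, if anything falls off the work surface, if the arm or the gripper's body presses on something with over 40 N, if the wrist force passes 120 N, or if a joint passes its speed limit or range.

## Working session

There is one attempt and no reset: what is moved stays moved. The work goes in short steps, Python scripts to look and compute and a tool call to move; the robot and the scene stay as the last step left them, time stands still between calls to the robot, and variables do not carry over. Pictures are saved under pics/ and viewed, at most 10 in all, crops included, and the job is handed in when it is done.

Besides the shell and the picture viewer there is one more tool, called after "Request:" as name(argument=value, ...), one argument or row to a line, values as JSON. drive_tool: Moves the arm, as the interface text tells. Its arguments: {"type":"object","properties":{"deltas":{"type":"string"}},"required":["deltas"]}

```bash
mkdir -p pics; python3 - <<'E'
from rig import bot, imaging
import cv2,numpy as np
for n in ("top","side"):
    m=imaging.camera_model(n); print(n,m["fx"],m["cx"],m["cy"],m["dist"],np.round(m["T"],3).tolist())
    im=imaging.capture(n); cv2.imwrite(f"pics/{n}0.png",cv2.resize(im[...,::-1],(800,600),interpolation=cv2.INTER_CUBIC)); cv2.imwrite(f"pics/{n}0raw.png",im[...,::-1])
s=bot.read_state(); print(s["time_s"],s["position"],np.round(s["tcp_rot"],3).tolist(),s["opening"])
E
```

```text
top 475.14915732482064 250.23816929231316 195.77454791239032 [0.00585748 0.         0.         0.         0.        ] [[-0.021, -0.994, 0.109, 0.461], [-1.0, 0.022, 0.005, 0.019], [-0.008, -0.109, -0.994, 1.468], [0.0, 0.0, 0.0, 1.0]]
side 462.9001545191187 247.26157177804717 190.33612331905923 [0.0412807 0.        0.        0.        0.       ] [[-0.816, -0.242, 0.526, 0.039], [-0.579, 0.329, -0.746, 0.879], [0.008, -0.913, -0.408, 0.538], [0.0, 0.0, 0.0, 1.0]]
0.1 [ 0.27271377 -0.56164957  0.22167311] [[0.9, 0.437, -0.001], [0.437, -0.9, 0.002], [0.0, -0.002, -1.0]] 0.9986922508042607
```

View pics/top0.png

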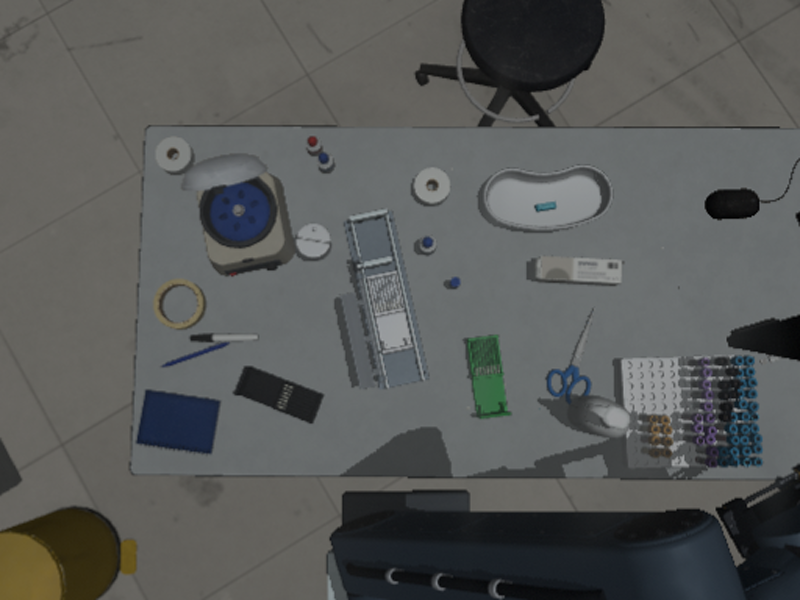

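View pics/side0.png

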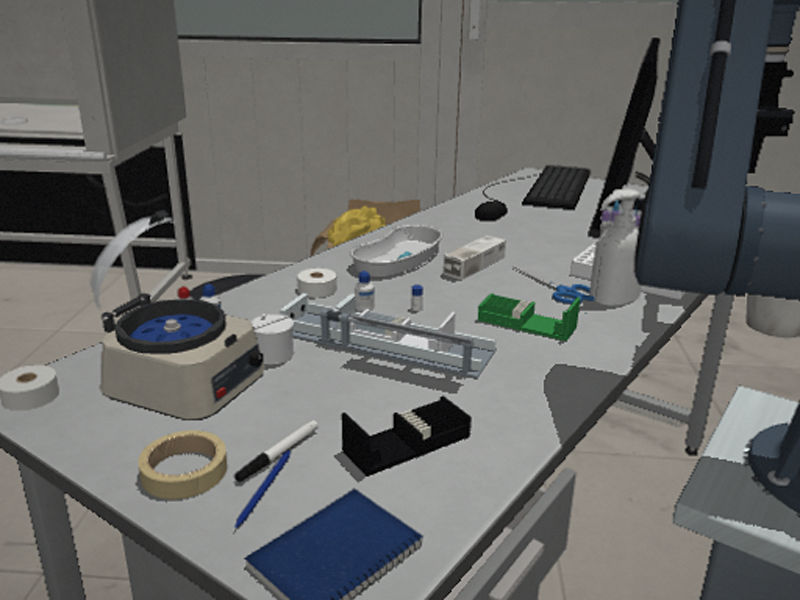

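The top view shows the chute from near end (~(405,382)) to end stop (~(370,213)) in the 800x600 picture, with the white rack inside, the treadle on its left, and the bottle and vial on the right at (428,244) and (455,283). Zooming both views for corner picks.

```bash
python3 - <<'E'
import cv2
a=cv2.imread("pics/top0raw.png")[125:255,205:285]
a=cv2.resize(a,None,fx=4.6,fy=4.6,interpolation=cv2.INTER_CUBIC)
b=cv2.imread("pics/side0raw.png")[180:250,175:320]
b=cv2.resize(b,None,fx=5.5,fy=5.5,interpolation=cv2.INTER_CUBIC)
cv2.imwrite("pics/topc.png",cv2.convertScaleAbs(a,alpha=1.5)); cv2.imwrite("pics/sidec.png",cv2.convertScaleAbs(b,alpha=1.4)); print(a.shape,b.shape)
E
```

```text
(598, 368, 3) (385, 798, 3)
```

View pics/topc.png

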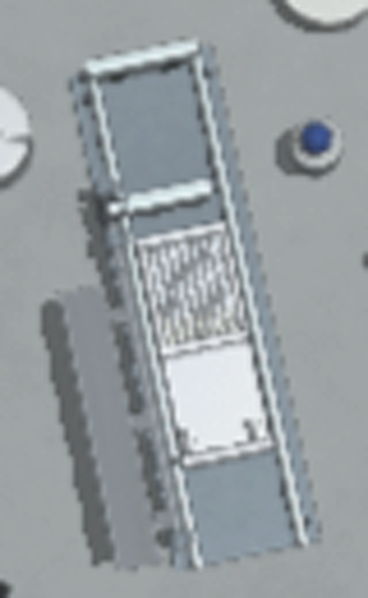

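View pics/sidec.png

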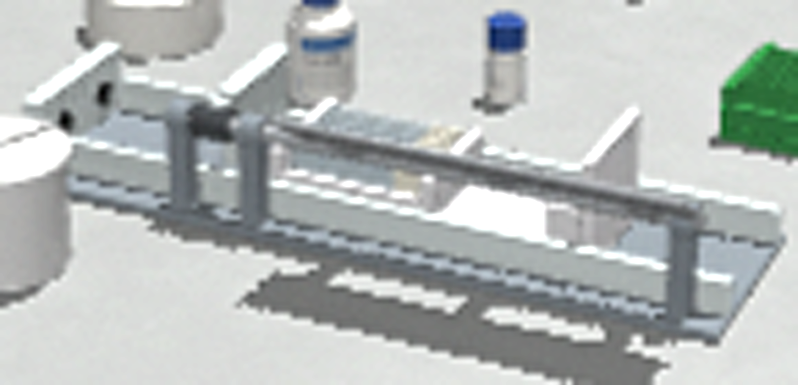

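```bash
cat > h.py <<'E'
import numpy as np,cv2
from rig import bot,imaging
def ray(n,uv,z,m=None):
    m=m or imaging.camera_model(n); K=np.array([[m["fx"],0,m["cx"]],[0,m["fy"],m["cy"]],[0,0,1]])
    p=cv2.undistortPoints(np.array(uv,float).reshape(-1,1,2),K,np.array(m["dist"])).reshape(-1,2)
    d=np.c_[p,np.ones(len(p))]@m["T"][:3,:3].T; o=m["T"][:3,3]
    return o+d*((np.broadcast_to(z,len(p))-o[2])/d[:,2])[:,None]
def fit(loc,w):   # 2D rigid
    loc=np.array(loc,float);w=np.array(w)[:,:2]; a=loc-loc.mean(0);b=w-w.mean(0)
    th=np.arctan2((a[:,0]*b[:,1]-a[:,1]*b[:,0]).sum(),(a*b).sum())
    R=np.array([[np.cos(th),-np.sin(th)],[np.sin(th),np.cos(th)]]); t=w.mean(0)-R@loc.mean(0)
    return th,R,t,(loc@R.T+t-w)
E
python3 - <<'E'
from h import *
T=lambda l:[((u+.5)/4.6-.5+205,(v+.5)/4.6-.5+125) for u,v in l]
S=lambda l:[((u+.5)/5.5-.5+175,(v+.5)/5.5-.5+180) for u,v in l]
# top: wall ends near L,R ; blade top ends; 
pt=[(199,566),(305,543),(118,208),(212,186)]
loc=[(-.18,.0355),(-.18,-.0355),(.06,.031),(.06,-.025)]
w=ray("top",T(pt),[.023,.023,.061,.061]); th,R,t,r=fit(loc,w); print("top",th,t,np.round(r*1e3,1).tolist())
# side: near right wall end top, near left wall end top outer, base near-left corner z6
ps=[(780,206),(733,281),(715,341),(785,240),(285,45)]
ls=[(-.18,-.038),(-.18,.038),(-.18,.052),(-.18,-.048),(.06,-.025)]
ws=ray("side",S(ps),[.023,.023,.0,.006,.061]); th2,R2,t2,r2=fit(ls,ws); print("side",th2,t2,np.round(r2*1e3,1).tolist())
tha,Ra,ta,ra=fit(loc+ls,np.r_[w,ws]); print("all",tha,ta,np.round(ra*1e3,1).tolist())
# lip top rear edge z62 ; 
l=ray("top",T([(185,463),(271,446)]),.062); print("lip top",(l[:,:2]-ta)@Ra)
l=ray("side",S([(638,110),(270,45)]),[.062,.061]); print("lip top side",(l[:,:2]-ta)@Ra)
l=ray("top",T([(137,240),(222,222)]),.038); print("nose",(l[:,:2]-ta)@Ra)
l=ray("top",T([(62,290),(105,568)]),.082); print("treadle",(l[:,:2]-ta)@Ra)
b=ray("top",T([(317,137)]),.07); b2=ray("top",[(455*.64,283*.64)],.044);print("bottle,vial",((b[:,:2]-ta)@Ra),(b2[:,:2]-ta)@Ra)
E
```

```text
top 0.20607405013312227 [0.64500491 0.03842851] [[-1.2, -0.4], [-0.3, 0.2], [1.6, -3.3], [-0.1, 3.5]]
side 0.18713274573507788 [0.64383471 0.03810717] [[-1.8, 0.3], [-0.0, 2.8], [-2.9, 4.4], [2.7, -7.3], [2.0, -0.2]]
all 0.19490509831745118 [0.6442808 0.0385128] [[-2.0, 1.8], [-1.8, 2.1], [1.4, -3.8], [-1.0, 2.9], [-0.8, -0.6], [0.4, 1.8], [-2.6, 3.3], [3.8, -8.2], [2.5, 0.7]]
lip top [[-0.11231118  0.0276531 ]
 [-0.11350059 -0.02872109]]
lip top side [[-0.11553131 -0.02569192]
 [ 0.06369149 -0.02225433]]
nose [[ 0.0397174   0.02749355]
 [ 0.03937389 -0.02999636]]
treadle [[ 0.01159339  0.08080054]
 [-0.16714646  0.0908564 ]]
bottle,vial [[ 0.07564567 -0.10122398]] [[-0.01116122 -0.13757736]]
```

The top crop shows the rack's white lip edge from (185,463) to (271,446), the blade from (118,208) to (212,186), and the treadle strip left of the chute. The side crop agrees. A tall spray bottle stands along the way, so I'll raise the hand before moving across.

Request:
drive_tool(
  deltas="62 0 0 50 0; 62 0 0 100 0; 62 0 0 150 0; 62 17 47 150 -0.1; 62 34 94 150 -0.2; 62 51 141 150 -0.25; 62 68 188 150 -0.25; 62 85 234 150 -0.25; 62 102 281 150 -0.25; 62 119 328 150 -0.25; 62 136 375 150 -0.25; 62 153 421 150 -0.25",
)

```text
time_s: 1.3
position: [0.4258, -0.1391, 0.3724]
tcp_rot: [[0.98, 0.2, -0.0], [0.2, -0.98, 0.0], [-0.0, -0.0, -1.0]]
force: [0.5, -0.5, 0.5]
opening: 0.709
grasp_force: 0.0
```

Request:
drive_tool(
  deltas="62 17 47 0 0; 62 34 94 0 0; 62 51 141 0 0; 62 60 170 -20 0; 62 60 185 -60 0; 62 60 185 -100 0; 62 60 185 -100 0; 62 60 185 -100 0",
)

```text
time_s: 2.1
position: [0.4858, 0.0437, 0.2726]
tcp_rot: [[0.98, 0.2, -0.001], [0.2, -0.98, 0.0], [-0.001, -0.0, -1.0]]
force: [0.2, 0.4, 0.8]
opening: 0.71
grasp_force: 0.0
```

```bash
python3 - <<'E'
from h import *
s=bot.read_state(); m=imaging.camera_model("wrist"); im=imaging.capture("wrist")
np.savez("w1.npz",**{k:np.array(v) for k,v in m.items()}); cv2.imwrite("pics/w1.png",cv2.resize(im[...,::-1],(800,600),interpolation=cv2.INTER_CUBIC))
R=s["tcp_rot"]; print(s["time_s"],s["position"],np.arctan2(R[1][0],R[0][0]),s["force"],s["opening"],np.round(m["T"],3).tolist())
E
```

```text
2.1 [0.48583631 0.04366741 0.27259799] 0.2017232472194283 [0.22636203 0.4103501  0.83123433] 0.7103595428915404 [[0.2, -0.939, -0.281, 0.564], [-0.98, -0.192, -0.056, 0.06], [-0.001, 0.286, -0.958, 0.434], [0.0, 0.0, 0.0, 1.0]]
```

View pics/w1.png

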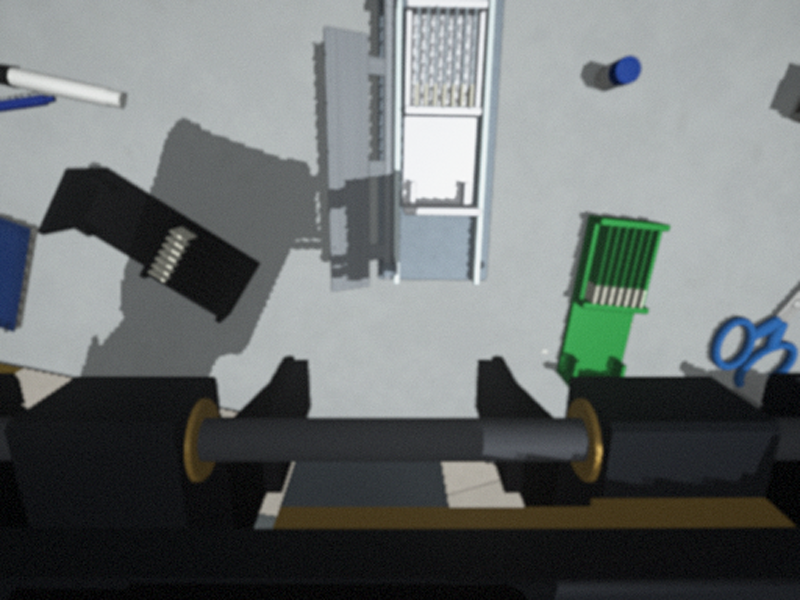

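The wrist view shows the chute's near end at (398,283)–(477,283), the lip's top edge at (404,214)–(479,216), and treadle corners (331,290), (369,287), (325,28), (369,32), lying parallel to the image columns. The hand is well aligned.

```bash
python3 - <<'E'
from h import *
m=dict(np.load("w1.npz")); W=lambda l:[((u+.5)*.64-.5,(v+.5)*.64-.5) for u,v in l]
p=[(398,283),(477,283),(331,290),(369,287),(325,28),(369,32)]
z=[.023,.023,.082,.062,.082,.062]
loc=[(-.18,.0355),(-.18,-.0355),(-.172,.084),(-.172,.057),(.01,.084),(.01,.057)]
w=ray("wrist",W(p),z,m); th,R,t,r=fit(loc,w); print(th,t,np.round(r*1e3,1).tolist())
l=ray("wrist",W([(404,214),(479,216)]),.062,m)[:,:2]; print("lip",(l-t)@R)
for n,q in (("pre",(-.143,.0375)),("end",(-.0105,.0375))): print(n,R@q+t)
s=bot.read_state()
print("tcp in chute",(np.array(s["position"][:2])-t)@R)
E
```

```text
0.19653545036764342 [0.64706682 0.03664218] [[-0.9, 1.3], [-1.0, 0.2], [-1.2, -2.1], [1.2, -0.6], [2.2, 0.3], [-0.4, 0.8]]
lip [[-0.11502705  0.03033741]
 [-0.1162556  -0.02746416]]
pre [0.49949699 0.04549628]
end [0.62944624 0.0713699 ]
tcp in chute [-0.15566932  0.03779314]
```

Request:
drive_tool(
  deltas="62 13 2 -40 -0.005; 62 13 2 -90 -0.005; 62 13 2 -135 -0.005; 62 13 2 -170 -0.005; 62 13 2 -190 -0.005; 62 13 2 -200 -0.005; 62 13 2 -210 -0.005; 62 13 2 -218 -0.005; 62 13 2 -223 -0.005; 62 13 2 -223 -0.005; 62 13 2 -223 -0.005",
)

```text
time_s: 3.25
position: [0.5006, 0.0457, 0.0503]
tcp_rot: [[0.981, 0.195, 0.004], [0.195, -0.981, -0.0], [0.004, 0.001, -1.0]]
force: [2.0, 2.0, 3.7]
opening: 0.713
grasp_force: 1.5
```

```bash
python3 - <<'E'
from h import *
im=imaging.capture("side"); cv2.imwrite("pics/s1.png",cv2.resize(im[150:260,160:330,::-1],None,fx=4.6,fy=4.6,interpolation=cv2.INTER_CUBIC))
s=bot.read_state(); print(s["position"],s["force"])
E
```

```text
[0.50043199 0.04565592 0.0503214 ] [2.05616426 1.95248112 2.80273691]
```

View pics/s1.png

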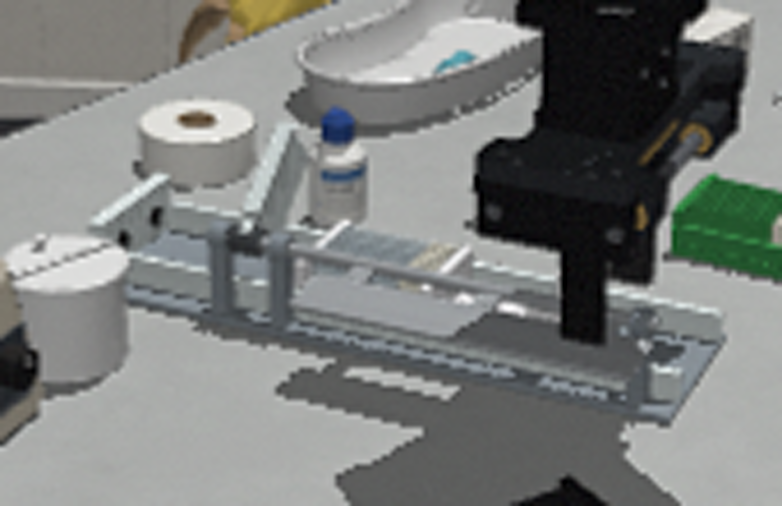

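The finger rests on the treadle at (585,335) and the gate blade is partly raised at (275,170). Pressing further.

Request:
drive_tool(
  deltas="62 0 0 -4 0; 62 0 0 -7 0; 62 0 0 -9 0; 62 0 0 -10 0; 62 0 0 -10 0",
)

```text
time_s: 3.8
position: [0.4984, 0.0457, 0.0393]
tcp_rot: [[0.981, 0.196, -0.001], [0.196, -0.981, 0.0], [-0.001, -0.0, -1.0]]
force: [1.5, 0.4, 2.5]
opening: 0.714
grasp_force: 1.5
```

Request:
drive_tool(
  deltas="62 0 0 -1 0; 62 0 0 -2 0; 62 0 0 -2 0",
)

```text
time_s: 4.1
position: [0.4983, 0.0458, 0.0373]
tcp_rot: [[0.981, 0.196, -0.001], [0.196, -0.981, 0.0], [-0.001, -0.0, -1.0]]
force: [-0.0, -0.9, 3.8]
opening: 0.71
grasp_force: 1.5
```

```bash
python3 - <<'E'
from h import *
im=imaging.capture("side"); cv2.imwrite("pics/s2.png",cv2.resize(im[150:260,160:330,::-1],None,fx=4.6,fy=4.6,interpolation=cv2.INTER_CUBIC))
s=bot.read_state(); print(s["position"],s["force"])
E
```

```text
[0.49828616 0.04581555 0.03739642] [1.02072518 0.19415738 3.42789213]
```

View pics/s2.png

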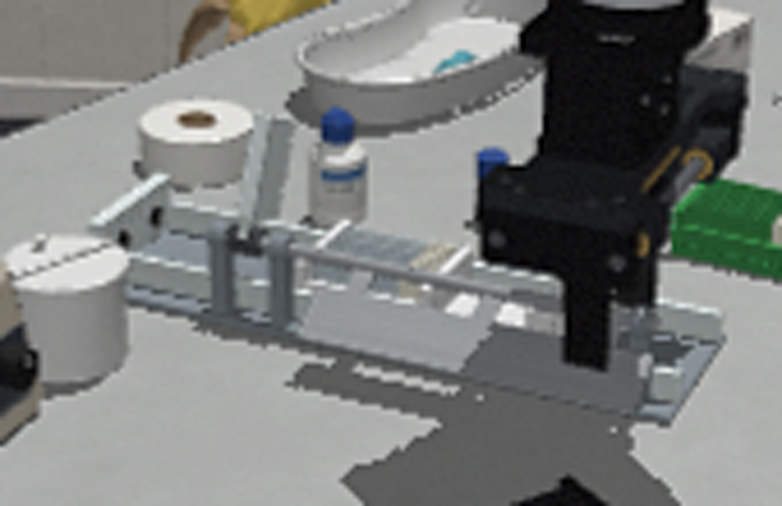

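```bash
python3 - <<'E'
from h import *
m=imaging.camera_model("side");K=np.array([[m["fx"],0,m["cx"]],[0,m["fy"],m["cy"]],[0,0,1]]);Ti=np.linalg.inv(m["T"])
th=.1965;t=np.array([.647,.0366]);R=np.array([[np.cos(th),-np.sin(th)],[np.sin(th),np.cos(th)]])
for g in (.8,.95,1.05,1.15):
    c,s=np.cos(g),np.sin(g);P=[]
    for y,z in ((-68,11),(-68,-28),(-12,11)):
        q=R@[.057,(43+y*c+z*s)/1e3]+t; P.append([*q,(50-y*s+z*c)/1e3])
    uv=cv2.projectPoints(np.array(P),cv2.Rodrigues(Ti[:3,:3])[0],Ti[:3,3],K,np.array(m["dist"]))[0][:,0]
    print(g,np.round((uv-[160,150])*4.6).astype(int).tolist())
E
```

```text
0.8 [[279, 114], [303, 142], [247, 209]]
0.95 [[272, 110], [299, 129], [245, 211]]
1.05 [[266, 109], [295, 121], [243, 213]]
1.15 [[260, 110], [291, 115], [242, 215]]
```

The blade tip matches about 1.1 rad open, so I'm pushing along the chute.

Request:
drive_tool(
  deltas="62 8 1.6 0 0; 62 15 3 0 0; 62 21 4.2 0 0; 62 28 5.6 0 0; 62 35 7 0 0; 62 42 8.4 0 0; 62 49 9.8 0 0; 62 56 11.1 0 0; 62 63 12.5 0 0; 62 70 13.9 0 0; 62 77 15.3 0 0; 62 77 15.3 0 0",
)

```text
time_s: 5.35
position: [0.5782, 0.0613, 0.0378]
tcp_rot: [[0.981, 0.195, 0.004], [0.195, -0.981, 0.0], [0.004, 0.001, -1.0]]
force: [-1.3, 2.4, 1.7]
opening: 0.713
grasp_force: 1.6
```

```bash
python3 - <<'E'
from h import *
im=imaging.capture("side"); cv2.imwrite("pics/s3.png",cv2.resize(im[150:260,160:330,::-1],None,fx=4.6,fy=4.6,interpolation=cv2.INTER_CUBIC))
s=bot.read_state(); print(s["position"],s["force"])
E
```

```text
[0.57818264 0.06126794 0.03793706] [-1.02688628  1.84342158  2.9344413 ]
```

View pics/s3.png

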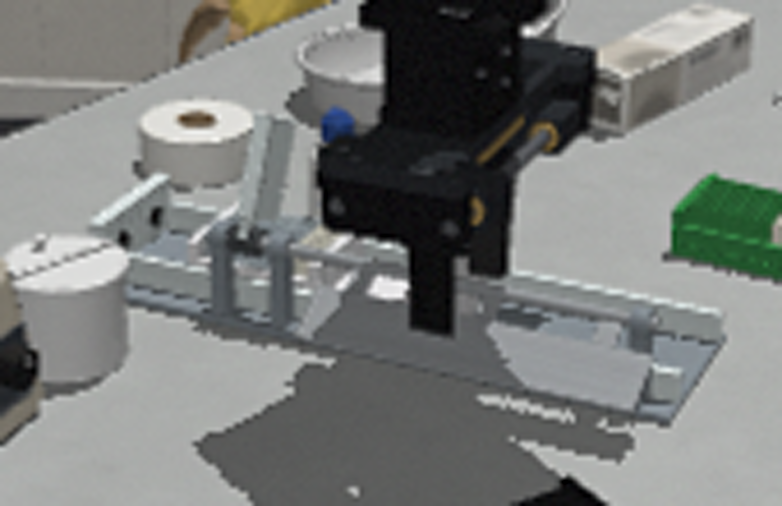

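The rack's body is passing under the raised gate, with its front at about (200,245). About 52 mm remain.

Request:
drive_tool(
  deltas="62 7 1.4 0 0; 62 14 2.8 0 0; 62 20 4 0 0; 62 26 5.2 0 0; 62 32 6.4 0 0; 62 37 7.4 0 0; 62 41 8.2 0 0; 62 44 8.8 0 0; 62 46 9.2 0 0; 62 47 9.4 0 0; 62 47 9.4 0 0",
)

```text
time_s: 6.5
position: [0.6215, 0.0703, 0.0376]
tcp_rot: [[0.981, 0.196, -0.003], [0.196, -0.981, -0.0], [-0.003, -0.0, -1.0]]
force: [-4.8, 0.7, 4.3]
opening: 0.71
grasp_force: 2.9
```

Request:
drive_tool(
  deltas="62 1 0.2 0 0; 62 2 0.4 0 0; 62 3 0.6 0 0; 62 4 0.8 0 0; 62 4 0.8 0 0; 62 4 0.8 0 0",
)

```text
time_s: 7.1
position: [0.6255, 0.0711, 0.0377]
tcp_rot: [[0.981, 0.195, -0.003], [0.195, -0.981, -0.0], [-0.003, -0.0, -1.0]]
force: [-4.7, 0.5, 4.4]
opening: 0.711
grasp_force: 2.9
```

Request:
drive_tool(
  deltas="62 1 0.2 0 0; 62 2 0.4 0 0; 62 3 0.6 0 0; 62 4 0.8 0 0; 62 4 0.8 0 0",
)

```text
time_s: 7.6
position: [0.626, 0.0713, 0.0377]
tcp_rot: [[0.981, 0.195, -0.011], [0.195, -0.981, -0.001], [-0.011, -0.001, -1.0]]
force: [-11.7, -1.8, 10.5]
opening: 0.717
grasp_force: 6.2
```

Request:
drive_tool(
  deltas="62 1 0.2 0 0; 62 2 0.4 0 0; 62 3 0.6 0 0; 62 3 0.6 0 0",
)

```text
time_s: 8.0
position: [0.626, 0.0713, 0.0377]
tcp_rot: [[0.981, 0.195, -0.017], [0.195, -0.981, -0.002], [-0.017, -0.001, -1.0]]
force: [-16.3, -2.6, 14.0]
opening: 0.712
grasp_force: 8.9
```

Force jumps with no motion, so the rack is against the stop. I'll back off, then raise gently.

Request:
drive_tool(
  deltas="62 -7 -1.4 0 0; 62 -13 -2.6 0 0; 62 -17 -3.4 0 0; 62 -17 -3.4 10 0; 62 -17 -3.4 20 0; 62 -17 -3.4 30 0; 62 -17 -3.4 40 0; 62 -17 -3.4 60 0; 62 -40 -8 100 0; 62 -70 -15 150 0; 62 -110 -22 190 0; 62 -110 -22 190 0",
)

```text
time_s: 9.2
position: [0.5224, 0.0504, 0.2314]
tcp_rot: [[0.981, 0.196, 0.004], [0.196, -0.981, -0.001], [0.003, 0.001, -1.0]]
force: [0.3, -0.2, -0.4]
opening: 0.711
grasp_force: 0.0
```

```bash
python3 - <<'E'
from h import *
m=imaging.camera_model("wrist"); np.savez("w2.npz",**{k:np.array(v) for k,v in m.items()}); im=imaging.capture("wrist")
a=cv2.resize(im[:260,150:400,::-1],None,fx=2.2,fy=2.2,interpolation=cv2.INTER_CUBIC)
b=cv2.resize(imaging.capture("top")[125:255,205:257,::-1],None,fx=4.4,fy=4.4,interpolation=cv2.INTER_CUBIC)
c=np.zeros((572,a.shape[1]+b.shape[1],3),np.uint8); c[:572,:a.shape[1]]=a[:572]; c[:b.shape[0],a.shape[1]:]=b
cv2.imwrite("pics/w2.png",c); print(c.shape,bot.read_state()["position"])
E
```

```text
(572, 779, 3) [0.52372941 0.05052261 0.22976488]
```

View pics/w2.png

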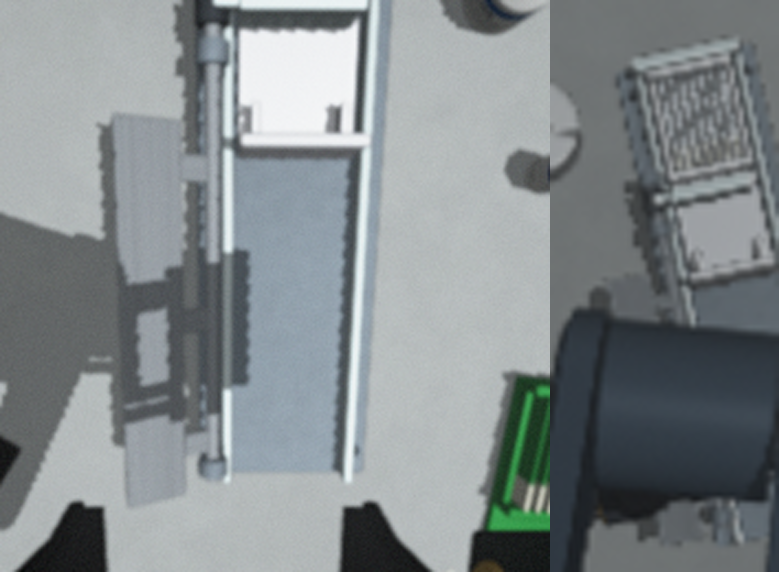

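The gate is down (blade at the top of the wrist view, over the tongue). The rack sits up by the end stop, with the lip's rear edge at (240,147)–(368,147). Checking how far home it is.

```bash
python3 - <<'E'
from h import *
m=dict(np.load("w2.npz")); W=lambda l:[((u+.5)/2.2-.5+150,(v+.5)/2.2-.5) for u,v in l]
th=.1965;t=np.array([.647,.0366]);R=np.array([[np.cos(th),-np.sin(th)],[np.sin(th),np.cos(th)]])
l=ray("wrist",W([(240,147),(368,147),(227,481),(349,481),(183,118),(128,506),(300,9)]),[.062,.062,.023,.023,.062,.082,.061],m)[:,:2]; print(np.round((l-t)@R*1e3,1).tolist())
T=lambda l:[((u-550+.5)/4.4-.5+205,(v+.5)/4.4-.5+125) for u,v in l]
l=ray("top",T([(690,283),(772,267),(655,203),(750,183),(645,92),(740,65),(640,70),(742,44)]),[.062,.062,.061,.061,.038,.038,.039,.039])[:,:2]; print(np.round((l-t)@R*1e3,1).tolist())
E
```

```text
[[-3.0, 30.3], [-3.0, -28.4], [-180.6, 35.7], [-180.7, -35.9], [9.2, 56.2], [-171.6, 85.6], [53.3, 4.4]]
[[-3.4, 31.5], [-4.7, -25.2], [55.6, 43.1], [55.0, -23.1], [137.5, 33.8], [141.9, -34.9], [153.3, 33.9], [155.9, -39.5]]
```

```bash
python3 -c "
from rig import bot
print(bot.hand_in())"
```

```text
the job is handed in; nothing more can be done
None
```

The job is handed in: the rack was pushed to the end stop (nose measured at about 152 mm; 147–158 mm counts as home), the gate is shut behind it, and the hand is clear, but hand-in returned no verdict.

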